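# Free the stuck board slide, run it to its end stop and clamp it

### The job

The board carriage on the little linear slide is stuck where it was parked. Push it along its rods until it breaks free, run it on until it rests against the sprung end stop hidden in the cover, without ramming the stop, then swing the carriage's clamp lever fully forward to lock it there and let go. Leave the tools and things around the slide where they lie.

Things in the scene. Friction and masses are not known exactly. Their poses are not given: they have to be found in the camera images.
- slide_base: Slide base, fixed: dark steel plate 320 x 80 x 12 mm, two rods. Origin: centre of underside; +x along the rods, the way the carriage must travel; z up. A grey cover 85 mm long, 80 wide, 60 high on the +x end hides a sprung end stop, whose place differs: the carriage's whole run is 85 to 125 mm. The stop gives 8 mm at about 2.5 N per mm, added to the drag. -x end block: 36 mm high.
- carriage (a joint): Travel (m) along base +x of the aluminium carriage (90 mm long, 72 wide, top 36 mm above the bench, blue circuit board on it): about 0 where parked, grows toward the cover. After up to 6 mm free play it takes 8 to 15 N to break out; within about 8 mm more it gives way, may jump some mm ahead, then runs with a steady drag of about 1 to 4 N and stays where it is left.
- push_face (a point): Middle of the rear (base -x) face of the upright push plate at the carriage's rear end. The plate is 8 mm thick along the rods, 40 mm wide across them and stands from 36 to 67 mm above the bench; this point is 52 mm above the bench. x points along the base's +x. Behind the plate nothing is higher than 36 mm.
- clamp_lever (a joint): Angle (rad) of the clamp lever on the carriage: 0 unlocked (leaning 45 degrees back to base -x and out to base +y), 1.57 locked (45 degrees forward to base +x and out to +y, against its end). Turns clockwise from above, friction about 1.6 N at the knob, stays where left; starts at 0 to 0.3.
- lever_knob (a point): Middle of the black upright cylindrical knob at the lever's free end, 14 mm diameter, 30 mm high, from 37 to 67 mm above the bench; it stands out beside the carriage, 50 mm from the pivot. The lever arm is a rod of 8 mm diameter 42 mm above the bench.
- lever_pivot (a point): Point on the vertical axis of the clamp lever, which rides on the carriage, level with the middle of the knob.
- screwdriver_red_mid (a point): Bystander: screwdriver, 151 mm long, loose to the left of the slide, nearer the robot; its centre. Leave alone.
- tape_roll_mid (a point): Bystander: roll of tape, 58 mm diameter, 19 mm high, loose to the left of the slide; its centre. Leave alone.
- board_pack_mid (a point): Bystander: flat pack of boards, 82 x 120 x 21 mm, loose to the right of the slide; its centre. Leave alone.

How it is judged (in metres and radians):
On the way, in this order (a step that is already met when the one before it is completed fails the run):
1. the carriage has broken free of its parked place, lever still unlocked (value of joint carriage above 0.025 m and value of joint clamp_lever below 0.7 rad), for 0.1 s.
2. the carriage rests against the end stop, lever still unlocked (horizontal distance between nose and buffer_face below 0.0055 m and value of joint clamp_lever below 0.7 rad), for 0.2 s.
3. the clamp lever is swung fully forward (value of joint clamp_lever above 1.4 rad), for 0.2 s.
At the end, for the whole second after the job is handed in: The carriage is at rest against the end stop (gap under 1.5 mm), the clamp lever stands within 0.17 rad of its forward end, and the robot has let go (horizontal distance between nose and buffer_face below 0.0055 m and value of joint clamp_lever above 1.4 rad and velocity of joint carriage between -0.005 and 0.005 m/s); the robot touches nothing.
It fails at once if the carriage is rammed into the end stop (more than 17 N on the stop) (contact force between nose and buffer_face above 17 N).
It fails at once if the screwdriver is moved by more than 15 mm (distance of screwdriver_red_mid from where it was at the start of the episode above 0.015 m).
It fails at once if the roll of tape is moved by more than 15 mm (distance of tape_roll_mid from where it was at the start of the episode above 0.015 m).
It fails at once if the pack of boards is moved by more than 15 mm (distance of board_pack_mid from where it was at the start of the episode above 0.015 m).
It also fails if it takes over 64 s, if anything falls off the work surface, if the arm or the gripper's body presses on something with over 40 N, if the wrist force passes 120 N, or if a joint passes its speed limit or range.

### The arm

A 6-joint arm with a two-finger parallel gripper is mounted at the origin on a cart in front of the work surface, level with it; the furniture and walls round the work are solid. World frame = base frame: x ahead of the robot, y to its left, z up, the work surface at z = 0. Lengths are in m, angles in degrees, forces in N, time in s.
With the tool pointing down it reaches from about 0.35 to 0.875 m from the base axis. Payload 4.2 kg.
Tool frame: the origin (TCP) lies on the centre line of the jaws, within the pads' length; the fingertips stand tip_reach ahead of it and the grasp point (between the pads) is the TCP (tip_reach is the distance from the TCP to the fingertips, in m); z points along the fingers, y is the line along which they close (so a half turn about z gives the same grasp; the last joint's range is limited). The gripper opens to 87 mm and grips with 3 to 60 N. Pads are 19 mm wide; open, the fingers measure 117 mm over their backs; the gripper's body (75 mm by 190 mm) begins 51 mm behind the grasp point.
Start: joints at [14.817, 22.042, 0.453, 0, -68.411, -14.817], TCP at [0.625, 0, 0.242] pointing down, gripper open.
Joint ranges: [-179.83, 179.83], [-69.29, 118.12], [-61.27, 80.66], [-181.25, 117.63], [-171.15, -9.14], [-177.46, 177.46]. Speed limits (degrees/s): [159.86, 159.86, 180, 180, 180, 180].

### API

Orientations are given as a 3x3 rotation matrix whose columns are the frame's x, y, z axes.
In Python, from station import sense, capture, finish_job, tip_reach gives the robot as it stands.
- The arm moves only by the tool arm_command, never from a script. Its argument "deltas" is a list of rows, each a list of 7 numbers: the turn, a rotation vector about the tool's x, y, z in rad, then the shift along the tool's x, y, z in cm, then the closure, from -1 (fully open) to 1 (shut), so that 0 is half open. In form: [[rx, ry, rz, dx, dy, dz, hand], ...]. A call has 1 to 8 rows; each row is the pose to reach, as a shift and turn from the pose commanded when the call began, along the tool's axes at that moment; what a row does not reach only later rows make up. A row lasts 1/12 s, in which the tool goes at most 41.7 mm and 7.16 degrees, less where a joint would pass 70% of its speed; a pose out of reach is approached as far as the arm can. A call with a gripper value outside its range is refused whole. The fingers move at their own pace and stop on an object; the grip force is fixed at half the most. Time passes only in rows, so rows that repeat a pose let the fingers close. It gives the time, the measured TCP pose, the force, the opening and the grip force at its end, in the units of the state.
- sense(): the state, without advancing time (a new reading comes with each control period).
- capture(name): name is "scene" or "side" or "wrist"; returns a dict with "pixels" (480x640x3 uint8, blue, green, red), "fovy" (degrees; the focal length in pixels is half the picture's height over the tangent of half this angle, whatever the lens; pixels are square), "cx", "cy" (the principal point, pixels), "rvec" (rotation vector, rad) and "tvec" (3), from world to camera coordinates, as OpenCV has them. Camera axes: x right, y down, z forward; pixel columns grow to the right and rows downward; lengths in m; the calibration is good to about 2 mm. A picture is of the moment at which its call begins. There is no depth.
- finish_job(): hands the job in; it is judged then, once.
The state is a dict: "time_s": time; "joints": joint angles; "joint_velocities": joint speeds; "effort": joint torques, N m; "tcp_pos": TCP position; "ee_rot": TCP orientation; "wrist_force": force on the tool from outside, world axes, zero at the start; "moment": the same for the moment, N m; "gripper_width": opening from 0.0 (shut) to 1.0 (fully open); "gripper_force": force on a finger pad.
Only numpy, scipy, OpenCV 4.12 (cv2) and the standard library are available. Lean on these libraries where they do the work, as an engineer would, in place of code of your own. Each camera call takes 0.05 s, during which the arm holds its last target. There are 200 camera calls.

## Working session

There is one attempt and no reset: what is moved stays moved. The work goes in short steps, Python scripts to look and compute and a tool call to move; the robot and the scene stay as the last step left them, time stands still between calls to the robot, and variables do not carry over. Pictures are saved under pics/ and viewed, at most 10 in all, crops included, and the job is handed in when it is done.

Besides the shell and the picture viewer there is one more tool, called after "Request:" in YAML: its name, and indented under it one key for each argument. arm_command: Moves the arm, as the interface text tells. Its arguments: {"type":"object","properties":{"deltas":{"type":"array"}},"required":["deltas"]}

```bash
mkdir -p pics
cat > h.py <<'E'
import numpy as np, cv2
from station import sense, capture, finish_job, tip_reach
def K(c):
    f=240/np.tan(np.radians(c['fovy'])/2); return f
def ray(c,u,v):
    R=cv2.Rodrigues(np.array(c['rvec'],float))[0]; t=np.array(c['tvec'],float).ravel()
    d=R.T@np.array([(u-c['cx'])/K(c),(v-c['cy'])/K(c),1]); return -R.T@t,d
def onz(c,u,v,z):
    o,d=ray(c,u,v); return o+d*(z-o[2])/d[2]
def proj(c,p):
    R=cv2.Rodrigues(np.array(c['rvec'],float))[0]; q=R@np.array(p,float)+np.array(c['tvec'],float).ravel()
    return q[0]/q[2]*K(c)+c['cx'],q[1]/q[2]*K(c)+c['cy']
E
python3 - <<'E'
from h import *
print(tip_reach); s=sense(); print(s)
for n in ['scene','side','wrist']:
    c=capture(n); cv2.imwrite(f'pics/{n}0.png',c['pixels']); print(n,c['fovy'],c['cx'],c['cy'],ray(c,320,240))
E
```

```text
0.019
{'time_s': 0.0, 'joints': array([ 1.48175706e+01,  2.20914110e+01,  3.80063158e-01, -2.92002810e-02,
       -6.84098510e+01, -1.48169825e+01]), 'joint_velocities': array([0.0334192 , 0.02937816, 0.04252814, 0.03226637, 0.00343299,
       0.05312595]), 'effort': array([ 5.69075401e-04, -3.90661991e+01,  1.87403029e+01,  4.22001421e+00,
        1.09914420e-02, -1.81494070e-04]), 'tcp_pos': array([6.24446729e-01, 3.48052007e-05, 2.40454090e-01]), 'ee_rot': array([[-1.77675787e-04, -9.99997638e-01, -2.16612123e-03],
       [-9.99999981e-01,  1.77855643e-04, -8.28390088e-05],
       [ 8.32240701e-05,  2.16610647e-03, -9.99997651e-01]]), 'wrist_force': array([ 0.93664954, -0.08907893,  0.10863552]), 'moment': array([0.05787978, 0.01174293, 0.00851795]), 'gripper_force': 0.0, 'gripper_width': 1.0021516119517706}
scene 56.717898682624075 323.87615347078935 243.65377631739983 (array([-0.29743945,  0.53723343,  0.70067105]), array([ 0.71542525, -0.44666292, -0.53740345]))
side 45.99982580808306 322.1564367920114 244.0881265725414 (array([-0.28492025,  0.10803373,  1.35212971]), array([ 0.54527962, -0.05752185, -0.83631824]))
wrist 64.70876105949259 317.12392879459367 239.35979738899286 (array([ 0.62527806, -0.08122154,  0.38345804]), array([-0.00884553,  0.29366962, -0.95589769]))
```

View pics/side0.png

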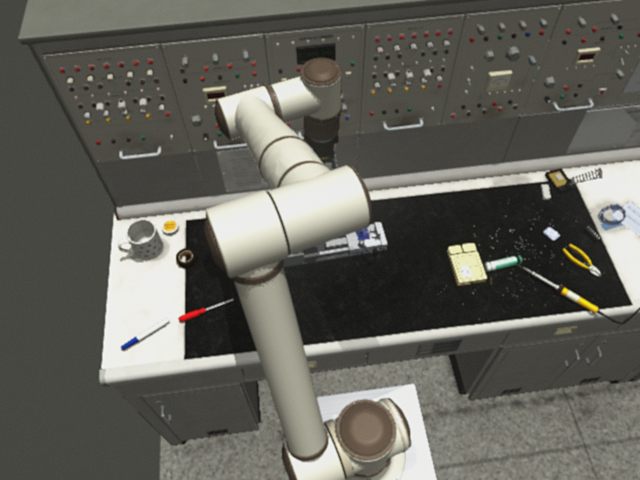

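View pics/wrist0.png

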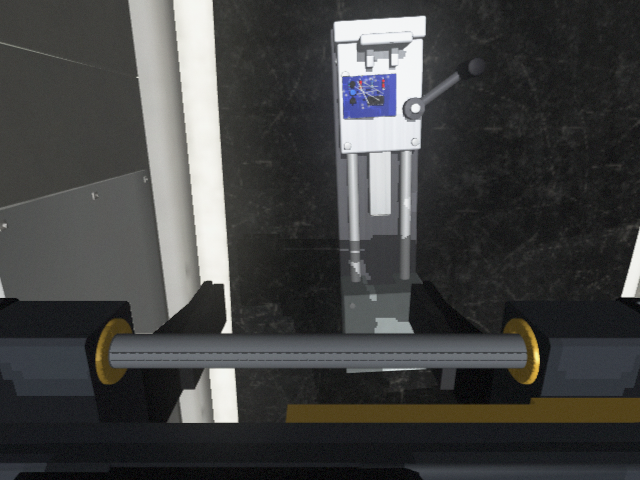

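View pics/scene0.png

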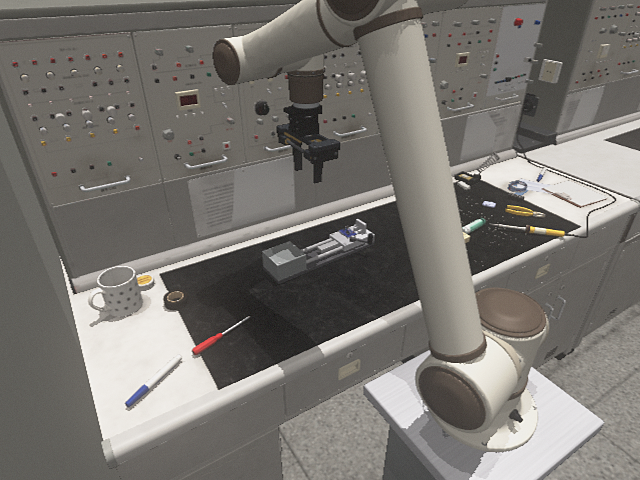

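The wrist view shows the slide with the cover nearest the gripper. The push plate is at about (386,40), the pivot at (413,108), the knob at (477,67) and the carriage front edge at v≈152. So base +x is about world +y. Next I turn these into positions.

Run:
```python
from h import *
c=capture('wrist'); im=c['pixels']
for n,u,v,z in [('plateL',361,38,.067),('plateR',412,34,.067),('knob',477,66,.067),('pivot',413,107,.05),('carRearL',334,22,.036),('carRearR',424,17,.036),('carFL',342,153,.036),('carFR',421,150,.036),('rodL0',353,155,.03),('rodL1',356,280,.03),('rodR0',405,155,.03),('rodR1',405,278,.03)]:
    print(n,onz(c,u,v,z).round(4))
z=cv2.resize(im[0:170,300:520],None,fx=3.6,fy=3.5,interpolation=cv2.INTER_CUBIC); cv2.imwrite('pics/crop1.png',z)
```

```text
plateL [ 0.592  -0.1428  0.067 ]
plateR [ 0.5538 -0.1455  0.067 ]
knob [ 0.5023 -0.1235  0.067 ]
pivot [ 0.5452 -0.0945  0.05  ]
carRearL [ 0.6111 -0.1606  0.036 ]
carRearR [ 0.5379 -0.1642  0.036 ]
carFL [ 0.6026 -0.0561  0.036 ]
carFR [ 0.532  -0.0587  0.036 ]
rodL0 [ 0.5922 -0.0538  0.03  ]
rodL1 [0.5857 0.0697 0.03  ]
rodR0 [ 0.5446 -0.0538  0.03  ]
rodR1 [0.5364 0.0675 0.03  ]
```

View pics/crop1.png

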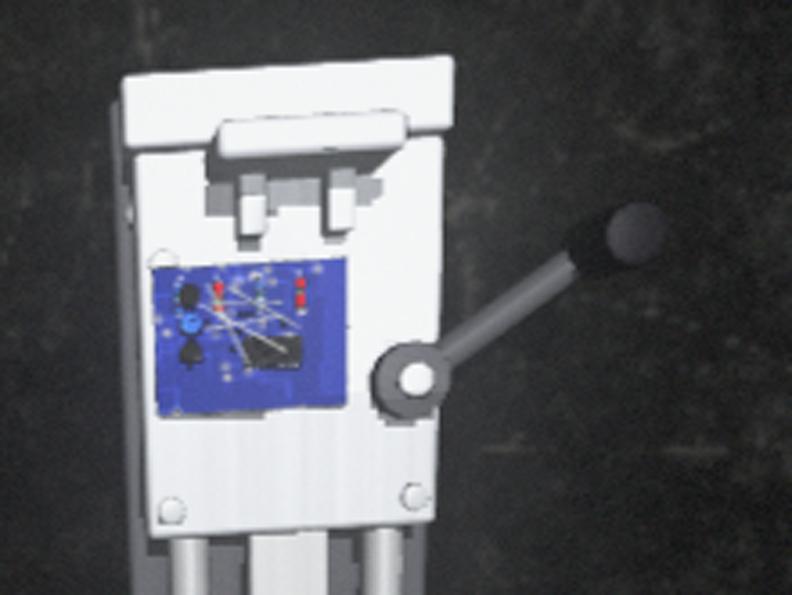

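The crop shows the plate's rear top edge running from about pixel (361,34) to (412.5,32), so the rear face is near (0.573, -0.147). The rods are yawed about 3.5° (base +x ≈ (-0.06, 0.998)), and the lever is at about 0.2 rad. I'll move behind the plate with the gripper shut.

Request:
arm_command:
  deltas:
    - [0, 0, -0.06, 18, 5, 12, 1]
    - [0, 0, -0.06, 18, 5, 12, 1]
    - [0, 0, -0.06, 18, 5, 12, 1]
    - [0, 0, -0.06, 18, 5, 12, 1]
    - [0, 0, -0.06, 18, 5, 12, 1]
    - [0, 0, -0.06, 18, 5, 12, 1]
    - [0, 0, -0.06, 18, 5, 12, 1]
    - [0, 0, -0.06, 18, 5, 12, 1]

```text
time_s: 0.87
tcp_pos: [0.5751, -0.1805, 0.1214]
ee_rot: [[0.059, -0.998, -0.0], [-0.998, -0.059, -0.0], [0.0, 0.0, -1.0]]
wrist_force: [-0.4, 0.2, 0.2]
gripper_width: 0.477
gripper_force: 0.0
```

Request:
arm_command:
  deltas:
    - [0, 0, 0, 0, 0, 3, 1]
    - [0, 0, 0, 0, 0, 6, 1]
    - [0, 0, 0, 0, 0, 6, 1]
    - [0, 0, 0, 0, 0, 6, 1]
    - [0, 0, 0, 0, 0, 6, 1]

```text
time_s: 1.28
tcp_pos: [0.577, -0.1793, 0.0637]
ee_rot: [[0.062, -0.998, 0.004], [-0.998, -0.062, -0.001], [0.001, -0.004, -1.0]]
wrist_force: [0.7, 0.0, 0.5]
gripper_width: 0.095
gripper_force: 0.0
```

Run:
```python
from h import *
c=capture('scene'); w=capture('wrist'); cv2.imwrite('pics/w1.png',np.vstack([w['pixels'][::1],])); s=sense(); print(s['tcp_pos'],s['ee_rot'].round(3).tolist(),s['wrist_force'],s['gripper_width'])
a=cv2.resize(c['pixels'][150:330,220:440],(660,540)); cv2.imwrite('pics/s1.png',a)
```

```text
[ 0.57694907 -0.17957981  0.06405048] [[0.061, -0.998, 0.005], [-0.998, -0.061, -0.001], [0.001, -0.005, -1.0]] [-0.77059066 -0.63120868  0.30507936] 0.034775963126789634
```

View pics/w1.png

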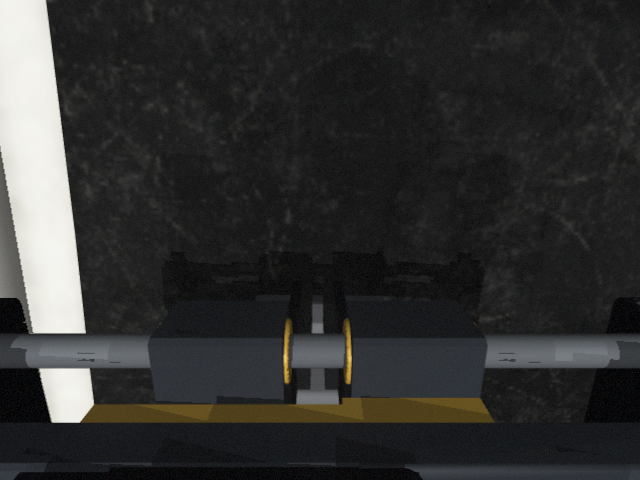

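The wrist camera is blocked by the closed gripper, but the pose is as planned. I'll go to contact gently and judge by force.

Request:
arm_command:
  deltas:
    - [0, 0, 0, -0.5, 0, 0, 1]
    - [0, 0, 0, -1.0, 0, 0, 1]
    - [0, 0, 0, -1.4, 0, 0, 1]
    - [0, 0, 0, -1.6, 0, 0, 1]
    - [0, 0, 0, -1.8, 0, 0, 1]
    - [0, 0, 0, -1.9, 0, 0, 1]
    - [0, 0, 0, -2.0, 0, 0, 1]
    - [0, 0, 0, -2.1, 0, 0, 1]

```text
time_s: 2.05
tcp_pos: [0.5737, -0.159, 0.0615]
ee_rot: [[0.06, -0.998, -0.0], [-0.998, -0.06, -0.0], [0.0, 0.0, -1.0]]
wrist_force: [0.0, 0.7, 0.3]
gripper_width: 0.012
gripper_force: 0.0
```

Request:
arm_command:
  deltas:
    - [0, 0, 0, -0.1, 0, 0, 1]
    - [0, 0, 0, -0.2, 0, 0, 1]
    - [0, 0, 0, -0.3, 0, 0, 1]
    - [0, 0, 0, -0.4, 0, 0, 1]
    - [0, 0, 0, -0.5, 0, 0, 1]

```text
time_s: 2.47
tcp_pos: [0.5734, -0.1544, 0.0615]
ee_rot: [[0.06, -0.998, -0.0], [-0.998, -0.06, -0.0], [0.0, 0.0, -1.0]]
wrist_force: [-0.4, -3.8, -1.3]
gripper_width: 0.003
gripper_force: 1.5
```

Request:
arm_command:
  deltas:
    - [0, 0, 0, -0.1, 0, 0, 1]
    - [0, 0, 0, -0.2, 0, 0, 1]
    - [0, 0, 0, -0.3, 0, 0, 1]
    - [0, 0, 0, -0.4, 0, 0, 1]
    - [0, 0, 0, -0.5, 0, 0, 1]

```text
time_s: 2.88
tcp_pos: [0.5732, -0.1514, 0.0616]
ee_rot: [[0.06, -0.998, 0.0], [-0.998, -0.06, -0.003], [0.003, 0.0, -1.0]]
wrist_force: [1.3, -13.6, -2.5]
gripper_width: 0.008
gripper_force: 6.9
```

Request:
arm_command:
  deltas:
    - [0, 0, 0, -0.1, 0, 0, 1]
    - [0, 0, 0, -0.2, 0, 0, 1]
    - [0, 0, 0, -0.3, 0, 0, 1]
    - [0, 0, 0, -0.4, 0, 0, 1]

```text
time_s: 3.22
tcp_pos: [0.5729, -0.1462, 0.0615]
ee_rot: [[0.059, -0.998, 0.0], [-0.998, -0.059, -0.001], [0.001, -0.0, -1.0]]
wrist_force: [1.0, -5.1, -1.5]
gripper_width: 0.008
gripper_force: 2.8
```

Request:
arm_command:
  deltas:
    - [0, 0, 0, -0.1, 0, 0, 1]
    - [0, 0, 0, -0.2, 0, 0, 1]
    - [0, 0, 0, -0.3, 0, 0, 1]
    - [0, 0, 0, -0.4, 0, 0, 1]

```text
time_s: 3.55
tcp_pos: [0.5726, -0.1404, 0.0616]
ee_rot: [[0.06, -0.998, -0.0], [-0.998, -0.06, 0.001], [-0.001, 0.0, -1.0]]
wrist_force: [0.1, 0.7, -0.3]
gripper_width: 0.006
gripper_force: 0.0
```

Request:
arm_command:
  deltas:
    - [0, 0, 0, -0.2, 0, 0, 1]
    - [0, 0, 0, -0.4, 0, 0, 1]
    - [0, 0, 0, -0.6, 0, 0, 1]
    - [0, 0, 0, -0.8, 0, 0, 1]
    - [0, 0, 0, -1.0, 0, 0, 1]
    - [0, 0, 0, -1.2, 0, 0, 1]
    - [0, 0, 0, -1.4, 0, 0, 1]
    - [0, 0, 0, -1.6, 0, 0, 1]

```text
time_s: 4.22
tcp_pos: [0.5717, -0.1249, 0.0616]
ee_rot: [[0.06, -0.998, 0.0], [-0.998, -0.06, -0.0], [0.0, -0.0, -1.0]]
wrist_force: [0.9, -2.4, -1.4]
gripper_width: 0.004
gripper_force: 1.5
```

Request:
arm_command:
  deltas:
    - [0, 0, 0, -0.2, 0, 0, 1]
    - [0, 0, 0, -0.4, 0, 0, 1]
    - [0, 0, 0, -0.6, 0, 0, 1]
    - [0, 0, 0, -0.8, 0, 0, 1]
    - [0, 0, 0, -1.0, 0, 0, 1]
    - [0, 0, 0, -1.2, 0, 0, 1]
    - [0, 0, 0, -1.4, 0, 0, 1]
    - [0, 0, 0, -1.6, 0, 0, 1]

```text
time_s: 4.88
tcp_pos: [0.5708, -0.1089, 0.0616]
ee_rot: [[0.06, -0.998, 0.0], [-0.998, -0.06, -0.0], [0.0, -0.0, -1.0]]
wrist_force: [1.6, -2.6, -0.2]
gripper_width: 0.004
gripper_force: 1.5
```

Request:
arm_command:
  deltas:
    - [0, 0, 0, -0.2, 0, 0, 1]
    - [0, 0, 0, -0.4, 0, 0, 1]
    - [0, 0, 0, -0.6, 0, 0, 1]
    - [0, 0, 0, -0.8, 0, 0, 1]
    - [0, 0, 0, -1.0, 0, 0, 1]
    - [0, 0, 0, -1.2, 0, 0, 1]
    - [0, 0, 0, -1.4, 0, 0, 1]
    - [0, 0, 0, -1.6, 0, 0, 1]

```text
time_s: 5.55
tcp_pos: [0.5699, -0.0929, 0.0616]
ee_rot: [[0.06, -0.998, 0.0], [-0.998, -0.06, 0.0], [0.0, -0.0, -1.0]]
wrist_force: [1.2, -2.9, 0.1]
gripper_width: 0.004
gripper_force: 1.5
```

Request:
arm_command:
  deltas:
    - [0, 0, 0, -0.2, 0, 0, 1]
    - [0, 0, 0, -0.4, 0, 0, 1]
    - [0, 0, 0, -0.6, 0, 0, 1]
    - [0, 0, 0, -0.8, 0, 0, 1]
    - [0, 0, 0, -1.0, 0, 0, 1]
    - [0, 0, 0, -1.2, 0, 0, 1]
    - [0, 0, 0, -1.4, 0, 0, 1]

```text
time_s: 6.13
tcp_pos: [0.5691, -0.0789, 0.0616]
ee_rot: [[0.06, -0.998, 0.0], [-0.998, -0.06, 0.0], [-0.0, -0.0, -1.0]]
wrist_force: [2.5, -3.8, 0.2]
gripper_width: 0.008
gripper_force: 1.5
```

Request:
arm_command:
  deltas:
    - [0, 0, 0, -0.1, 0, 0, 1]
    - [0, 0, 0, -0.2, 0, 0, 1]
    - [0, 0, 0, -0.3, 0, 0, 1]
    - [0, 0, 0, -0.4, 0, 0, 1]

```text
time_s: 6.47
tcp_pos: [0.5689, -0.0751, 0.0616]
ee_rot: [[0.06, -0.998, 0.0], [-0.998, -0.06, 0.0], [0.0, -0.0, -1.0]]
wrist_force: [2.3, -2.8, -0.7]
gripper_width: 0.005
gripper_force: 1.5
```

Request:
arm_command:
  deltas:
    - [0, 0, 0, -0.1, 0, 0, 1]
    - [0, 0, 0, -0.2, 0, 0, 1]
    - [0, 0, 0, -0.3, 0, 0, 1]

```text
time_s: 6.72
tcp_pos: [0.5687, -0.0721, 0.0616]
ee_rot: [[0.06, -0.998, 0.0], [-0.998, -0.06, 0.0], [0.0, -0.0, -1.0]]
wrist_force: [2.3, -3.5, -0.0]
gripper_width: 0.005
gripper_force: 1.5
```

Request:
arm_command:
  deltas:
    - [0, 0, 0, -0.1, 0, 0, 1]
    - [0, 0, 0, -0.2, 0, 0, 1]
    - [0, 0, 0, -0.3, 0, 0, 1]

```text
time_s: 6.97
tcp_pos: [0.5684, -0.0691, 0.0616]
ee_rot: [[0.06, -0.998, 0.0], [-0.998, -0.06, -0.0], [0.0, -0.0, -1.0]]
wrist_force: [2.5, -2.6, -0.2]
gripper_width: 0.005
gripper_force: 1.5
```

Request:
arm_command:
  deltas:
    - [0, 0, 0, -0.1, 0, 0, 1]
    - [0, 0, 0, -0.2, 0, 0, 1]
    - [0, 0, 0, -0.3, 0, 0, 1]

```text
time_s: 7.22
tcp_pos: [0.5682, -0.0661, 0.0616]
ee_rot: [[0.06, -0.998, 0.0], [-0.998, -0.06, -0.0], [0.0, -0.0, -1.0]]
wrist_force: [2.1, -3.2, 0.2]
gripper_width: 0.005
gripper_force: 1.5
```

Request:
arm_command:
  deltas:
    - [0, 0, 0, -0.1, 0, 0, 1]
    - [0, 0, 0, -0.2, 0, 0, 1]
    - [0, 0, 0, -0.3, 0, 0, 1]

```text
time_s: 7.47
tcp_pos: [0.568, -0.0631, 0.0616]
ee_rot: [[0.06, -0.998, 0.0], [-0.998, -0.06, -0.0], [0.0, -0.0, -1.0]]
wrist_force: [1.9, -3.1, 0.0]
gripper_width: 0.005
gripper_force: 1.5
```

Request:
arm_command:
  deltas:
    - [0, 0, 0, -0.1, 0, 0, 1]
    - [0, 0, 0, -0.2, 0, 0, 1]
    - [0, 0, 0, -0.3, 0, 0, 1]

```text
time_s: 7.72
tcp_pos: [0.5678, -0.0601, 0.0616]
ee_rot: [[0.06, -0.998, 0.0], [-0.998, -0.06, -0.0], [0.0, -0.0, -1.0]]
wrist_force: [2.5, -3.6, 0.8]
gripper_width: 0.008
gripper_force: 1.5
```

Request:
arm_command:
  deltas:
    - [0, 0, 0, -0.1, 0, 0, 1]
    - [0, 0, 0, -0.2, 0, 0, 1]
    - [0, 0, 0, -0.3, 0, 0, 1]

```text
time_s: 7.97
tcp_pos: [0.5676, -0.0571, 0.0616]
ee_rot: [[0.06, -0.998, -0.0], [-0.998, -0.06, -0.0], [0.0, 0.0, -1.0]]
wrist_force: [2.7, -3.5, 0.3]
gripper_width: 0.01
gripper_force: 1.5
```

Request:
arm_command:
  deltas:
    - [0, 0, 0, -0.1, 0, 0, 1]
    - [0, 0, 0, -0.2, 0, 0, 1]
    - [0, 0, 0, -0.3, 0, 0, 1]

```text
time_s: 8.22
tcp_pos: [0.5674, -0.0541, 0.0616]
ee_rot: [[0.06, -0.998, 0.0], [-0.998, -0.06, -0.0], [0.0, -0.0, -1.0]]
wrist_force: [2.5, -2.3, 0.6]
gripper_width: 0.005
gripper_force: 1.5
```

Request:
arm_command:
  deltas:
    - [0, 0, 0, -0.1, 0, 0, 1]
    - [0, 0, 0, -0.2, 0, 0, 1]
    - [0, 0, 0, -0.3, 0, 0, 1]

```text
time_s: 8.47
tcp_pos: [0.5672, -0.0511, 0.0616]
ee_rot: [[0.06, -0.998, 0.0], [-0.998, -0.06, 0.0], [-0.0, -0.0, -1.0]]
wrist_force: [2.5, -2.3, 1.1]
gripper_width: 0.005
gripper_force: 1.5
```

Request:
arm_command:
  deltas:
    - [0, 0, 0, -0.1, 0, 0, 1]
    - [0, 0, 0, -0.2, 0, 0, 1]
    - [0, 0, 0, -0.3, 0, 0, 1]

```text
time_s: 8.72
tcp_pos: [0.567, -0.0481, 0.0616]
ee_rot: [[0.06, -0.998, -0.0], [-0.998, -0.06, -0.0], [0.0, 0.0, -1.0]]
wrist_force: [3.0, -2.1, 0.5]
gripper_width: 0.005
gripper_force: 1.5
```

Request:
arm_command:
  deltas:
    - [0, 0, 0, -0.1, 0, 0, 1]
    - [0, 0, 0, -0.2, 0, 0, 1]
    - [0, 0, 0, -0.3, 0, 0, 1]

```text
time_s: 8.97
tcp_pos: [0.5668, -0.0451, 0.0615]
ee_rot: [[0.06, -0.998, -0.0], [-0.998, -0.06, 0.0], [-0.0, 0.0, -1.0]]
wrist_force: [2.0, -2.7, 2.2]
gripper_width: 0.006
gripper_force: 1.5
```

Request:
arm_command:
  deltas:
    - [0, 0, 0, -0.1, 0, 0, 1]
    - [0, 0, 0, -0.2, 0, 0, 1]
    - [0, 0, 0, -0.3, 0, 0, 1]

```text
time_s: 9.22
tcp_pos: [0.5667, -0.0421, 0.0616]
ee_rot: [[0.06, -0.998, 0.0], [-0.998, -0.06, -0.0], [0.0, -0.0, -1.0]]
wrist_force: [2.5, -1.9, 1.0]
gripper_width: 0.004
gripper_force: 1.5
```

Request:
arm_command:
  deltas:
    - [0, 0, 0, -0.1, 0, 0, 1]
    - [0, 0, 0, -0.2, 0, 0, 1]
    - [0, 0, 0, -0.3, 0, 0, 1]

```text
time_s: 9.47
tcp_pos: [0.5665, -0.0391, 0.0616]
ee_rot: [[0.06, -0.998, 0.0], [-0.998, -0.06, -0.0], [0.0, -0.0, -1.0]]
wrist_force: [1.9, -2.9, 1.0]
gripper_width: 0.003
gripper_force: 1.5
```

Request:
arm_command:
  deltas:
    - [0, 0, 0, -0.1, 0, 0, 1]
    - [0, 0, 0, -0.2, 0, 0, 1]
    - [0, 0, 0, -0.3, 0, 0, 1]

```text
time_s: 9.72
tcp_pos: [0.5664, -0.0365, 0.0616]
ee_rot: [[0.06, -0.998, -0.0], [-0.998, -0.06, -0.0], [0.0, 0.0, -1.0]]
wrist_force: [3.2, -6.0, 0.7]
gripper_width: 0.004
gripper_force: 3.0
```

Request:
arm_command:
  deltas:
    - [0, 0, 0, -0.1, 0, 0, 1]
    - [0, 0, 0, -0.15, 0, 0, 1]
    - [0, 0, 0, -0.15, 0, 0, 1]
    - [0, 0, 0, -0.15, 0, 0, 1]
    - [0, 0, 0, -0.15, 0, 0, 1]

```text
time_s: 10.13
tcp_pos: [0.5663, -0.0355, 0.0616]
ee_rot: [[0.06, -0.998, -0.0], [-0.998, -0.06, -0.001], [0.001, 0.0, -1.0]]
wrist_force: [3.8, -6.2, 0.1]
gripper_width: 0.005
gripper_force: 3.3
```

Request:
arm_command:
  deltas:
    - [0, 0, 0, -0.1, 0, 0, 1]
    - [0, 0, 0, -0.1, 0, 0, 1]
    - [0, 0, 0, -0.1, 0, 0, 1]
    - [0, 0, 0, 0.2, 0, 0, 1]
    - [0, 0, 0, 0.6, 0, 0, 1]
    - [0, 0, 0, 1.5, 0, 0, 1]
    - [0, 0, 0, 2.5, 0, 0, 1]
    - [0, 0, 0, 2.5, 0, -3, 1]

```text
time_s: 10.8
tcp_pos: [0.563, -0.0615, 0.086]
ee_rot: [[0.057, -0.998, -0.014], [-0.998, -0.057, -0.0], [-0.0, 0.014, -1.0]]
wrist_force: [0.8, 1.1, -0.1]
gripper_width: 0.009
gripper_force: 0.0
```

Request:
arm_command:
  deltas:
    - [0, 0, 0, 0, 0, -4, 1]
    - [0, 0, 0, 0, 0, -8, 1]
    - [0, 0, 0, -4, 0, -11, 1]
    - [0, 0, 0, -8, 0, -14, 1]
    - [0, 0, 0, -12, 0, -14, 1]
    - [0, 0, 0, -15, 0, -14, 1]
    - [0, 0, 0, -15, 0, -14, 1]
    - [0, 0, 0, -15, 0, -14, 1]

```text
time_s: 11.47
tcp_pos: [0.5583, 0.0917, 0.2316]
ee_rot: [[0.063, -0.998, -0.001], [-0.998, -0.063, 0.001], [-0.001, 0.001, -1.0]]
wrist_force: [-0.3, -0.9, -0.1]
gripper_width: 0.007
gripper_force: 0.0
```

Run:
```python
from h import *
w=capture('wrist'); im=w['pixels']; cv2.imwrite('pics/w2.png',im); s=sense(); print(s['time_s'],s['tcp_pos'])
for p in [(.495,-.004,.067),(.538,.025,.05),(.566,-.026,.067)]: print(proj(w,p))
```

```text
11.5167 [0.55821393 0.0903546  0.23119489]
(np.float64(407.93650442492003), np.float64(109.64969414789314))
(np.float64(347.2044888194143), np.float64(143.69439336130046))
(np.float64(317.49677280760056), np.float64(72.291283776851))
```

View pics/w2.png

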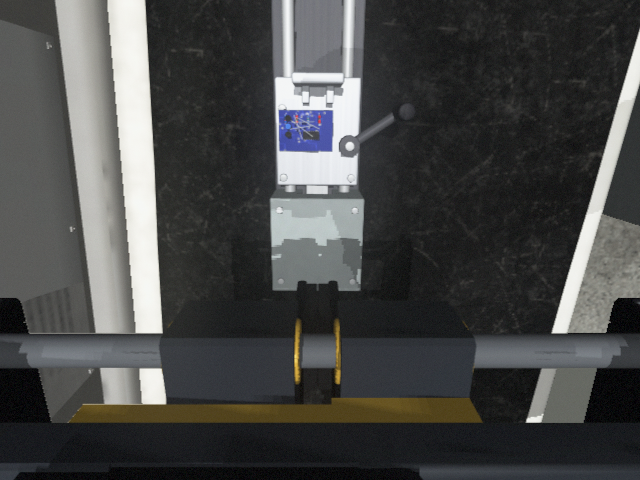

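The knob at (407,111) and pivot at (348,146) match the prediction, so the knob is near (0.495, -0.005) and the lever is at about 0.25 rad. The carriage stayed near the stop. Next I go behind the knob with the tips above the lever arm.

Request:
arm_command:
  deltas:
    - [0, 0, 0, 4, 2, 3, 1]
    - [0, 0, 0, 7, 4, 6, 1]
    - [0, 0, 0, 10, 6, 9, 1]
    - [0, 0, 0, 13, 6.7, 11, 1]
    - [0, 0, 0, 13, 6.7, 11, 1]
    - [0, 0, 0, 13, 6.7, 11, 1]
    - [0, 0, 0, 13, 6.7, 11, 1]

```text
time_s: 12.1
tcp_pos: [0.499, -0.0458, 0.1209]
ee_rot: [[0.057, -0.998, -0.002], [-0.998, -0.057, -0.001], [0.001, 0.002, -1.0]]
wrist_force: [0.9, 1.2, -0.1]
gripper_width: 0.002
gripper_force: 0.0
```

Request:
arm_command:
  deltas:
    - [0, 0, 0, 0, 0, 2.5, 1]
    - [0, 0, 0, 0, 0, 4.8, 1]
    - [0, 0, 0, 0, 0, 4.8, 1]
    - [0, 0, 0, 0, 0, 4.8, 1]

```text
time_s: 12.43
tcp_pos: [0.5001, -0.0436, 0.0736]
ee_rot: [[0.061, -0.998, -0.001], [-0.998, -0.061, -0.001], [0.001, 0.001, -1.0]]
wrist_force: [0.5, 0.2, 0.2]
gripper_width: 0.008
gripper_force: 0.0
```

Run:
```python
from h import *
s=sense(); P=np.array([.538,.023]); d=s['tcp_pos'][:2]-P; print(s['tcp_pos'],s['wrist_force'],'xb',d@[-.06,.998],'yb',d@[-.998,-.06])
for a in np.radians([-30,-20,-10,0,10,20,30,40,45]): print(round(50*np.sin(a)-16.5,1),round(50*np.cos(a),1))
c=capture('scene'); cv2.imwrite('pics/s2.png',cv2.resize(c['pixels'][150:330,220:440],(660,540),interpolation=cv2.INTER_CUBIC))
```

```text
[ 0.50007325 -0.04362821  0.07364618] [0.50347062 0.21108673 0.16418394] xb -0.06421934622147608 yb 0.04184858964704519
-41.5 43.3
-33.6 47.0
-25.2 49.2
-16.5 50.0
-7.8 49.2
0.6 47.0
8.5 43.3
15.6 38.3
18.9 35.4
```

View pics/s2.png

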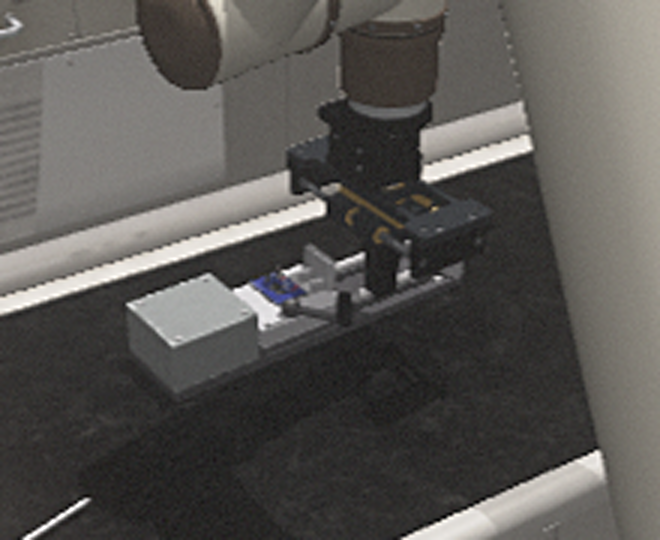

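The picture shows the closed fingers at (380,270), just behind the black knob at (343,307). The carriage is at the cover. Now I swing the lever along its arc.

Request:
arm_command:
  deltas:
    - [0, 0, 0, -1.0, 0, 0, 1]
    - [0, 0, 0, -1.7, 0.1, 0, 1]
    - [0, 0, 0, -2.2, 0.1, 0, 1]
    - [0, 0, 0, -2.6, 0.3, 0, 1]
    - [0, 0, 0, -3.0, 0.5, 0, 1]
    - [0, 0, 0, -3.4, 0.6, 0, 1]
    - [0, 0, 0, -3.9, 0.7, 0, 1]
    - [0, 0, 0, -4.3, 0.75, 0, 1]

```text
time_s: 13.15
tcp_pos: [0.4882, -0.0014, 0.0732]
ee_rot: [[0.06, -0.998, -0.003], [-0.998, -0.06, -0.001], [0.001, 0.003, -1.0]]
wrist_force: [-1.4, -2.2, 0.9]
gripper_width: 0.005
gripper_force: 1.3
```

Request:
arm_command:
  deltas:
    - [0, 0, 0, -0.4, 0.05, 0, 1]
    - [0, 0, 0, -0.9, 0, 0, 1]
    - [0, 0, 0, -1.3, -0.05, 0, 1]
    - [0, 0, 0, -1.7, -0.15, 0, 1]
    - [0, 0, 0, -2.1, -0.25, 0, 1]
    - [0, 0, 0, -2.5, -0.4, 0, 1]
    - [0, 0, 0, -2.9, -0.6, 0, 1]

```text
time_s: 13.73
tcp_pos: [0.4947, 0.0288, 0.0737]
ee_rot: [[0.06, -0.998, 0.002], [-0.998, -0.06, 0.0], [-0.0, -0.002, -1.0]]
wrist_force: [-1.9, -1.4, 0.2]
gripper_width: 0.006
gripper_force: 0.9
```

Request:
arm_command:
  deltas:
    - [0, 0, 0, -0.35, -0.2, 0, 1]
    - [0, 0, 0, -0.7, -0.45, 0, 1]
    - [0, 0, 0, -0.9, -0.65, 0, 1]
    - [0, 0, 0, -1.0, -0.75, 0, 1]

```text
time_s: 14.07
tcp_pos: [0.5017, 0.0391, 0.0738]
ee_rot: [[0.06, -0.998, 0.002], [-0.998, -0.06, 0.0], [-0.0, -0.002, -1.0]]
wrist_force: [-1.3, -0.6, -0.0]
gripper_width: 0.011
gripper_force: 0.8
```

Request:
arm_command:
  deltas:
    - [0, 0, 0, -0.1, -0.05, 0, 1]
    - [0, 0, 0, -0.2, -0.1, 0, 1]
    - [0, 0, 0, -0.2, -0.1, 0, 1]

```text
time_s: 14.32
tcp_pos: [0.5026, 0.0408, 0.0738]
ee_rot: [[0.06, -0.998, 0.002], [-0.998, -0.06, 0.001], [-0.0, -0.002, -1.0]]
wrist_force: [1.4, -1.1, -0.2]
gripper_width: 0.008
gripper_force: 0.9
```

Request:
arm_command:
  deltas:
    - [0, 0, 0, -0.1, -0.05, 0, 1]
    - [0, 0, 0, -0.2, -0.1, 0, 1]
    - [0, 0, 0, -0.2, -0.1, 0, 1]

```text
time_s: 14.57
tcp_pos: [0.5035, 0.0427, 0.0738]
ee_rot: [[0.06, -0.998, 0.002], [-0.998, -0.06, 0.0], [-0.0, -0.002, -1.0]]
wrist_force: [2.3, -3.7, -1.0]
gripper_width: 0.006
gripper_force: 1.8
```

Request:
arm_command:
  deltas:
    - [0, 0, 0, -0.1, -0.05, 0, 1]
    - [0, 0, 0, -0.2, -0.1, 0, 1]
    - [0, 0, 0, -0.2, -0.1, 0, 1]

```text
time_s: 14.82
tcp_pos: [0.5038, 0.0443, 0.0738]
ee_rot: [[0.06, -0.998, 0.001], [-0.998, -0.06, -0.001], [0.001, -0.001, -1.0]]
wrist_force: [2.7, -5.4, -0.3]
gripper_width: 0.005
gripper_force: 2.6
```

The force is rising with little motion, so the lever seems to be at its end. I'll back off, lift and look.

Request:
arm_command:
  deltas:
    - [0, 0, 0, 0.3, 0, 0, 1]
    - [0, 0, 0, 1.0, 0, 0, 1]
    - [0, 0, 0, 1.2, 0, -3, 1]
    - [0, 0, 0, 1.2, 0, -7, 1]
    - [0, 0, 0, -2, -2, -10, 1]
    - [0, 0, 0, -5, -4, -13, 1]
    - [0, 0, 0, -8, -5, -16, 1]
    - [0, 0, 0, -10, -5, -16, 1]

```text
time_s: 15.48
tcp_pos: [0.5501, 0.1492, 0.2384]
ee_rot: [[0.06, -0.998, 0.008], [-0.998, -0.06, 0.004], [-0.003, -0.008, -1.0]]
wrist_force: [1.0, 0.1, 0.4]
gripper_width: 0.004
gripper_force: 0.0
```

Request:
arm_command:
  deltas:
    - [0, 0, 0, 0, 0, 0, 1]
    - [0, 0, 0, 0, 0, 0, 1]
    - [0, 0, 0, 0, 0, 0, 1]

```text
time_s: 15.73
tcp_pos: [0.5462, 0.147, 0.2325]
ee_rot: [[0.06, -0.998, -0.003], [-0.998, -0.06, -0.0], [0.0, 0.003, -1.0]]
wrist_force: [0.2, 0.5, 0.0]
gripper_width: 0.005
gripper_force: 0.0
```

Run:
```python
from h import *
w=capture('wrist'); im=w['pixels']; cv2.imwrite('pics/w3.png',im); s=sense(); print(s['time_s'],s['tcp_pos'])
for p in [(.538,.023,.05),(.566,-.026,.067)]: print(proj(w,p))
```

```text
15.7833 [0.54625614 0.14649636 0.23233583]
(np.float64(337.11974102742033), np.float64(68.12811583973419))
(np.float64(304.1117576388106), np.float64(-13.114380661092866))
```

View pics/w3.png

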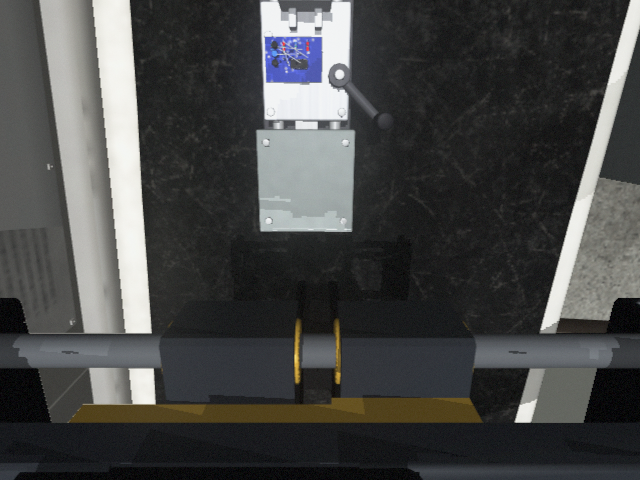

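```bash
python3 - <<'E'
from h import *
w=capture('wrist'); g=w['pixels']
bx=np.array([-.06,.998]);by=np.array([-.998,-.06])
k=onz(w,385,121,.067)[:2]
for z in (.045,.05,.055):
    p=onz(w,340,74.5,z)[:2]; d=k-p; print(z,p,k,np.hypot(*d),45+np.degrees(np.arctan2(d@bx,d@by)))
# gap carriage front edge to cover
print('front',onz(w,305,121,.036),'cover top edge',onz(w,305,130,.06))
a=cv2.imread('pics/w2.png'); w['pixels']=a
E
python3 - <<'E'
import cv2
b=cv2.imread('pics/w3.png')[0:150,240:420]
cv2.imwrite('pics/c3.png',cv2.resize(b,(720,600),interpolation=cv2.INTER_CUBIC))
E
```

```text
0.045 [0.53503921 0.02636057] [0.49869528 0.06014633] 0.04962216518166527 91.3513985609258
0.05 [0.5352948  0.02695298] [0.49869528 0.06014633] 0.04940974865474526 90.64644549000201
0.055 [0.53555038 0.0275454 ] [0.49869528 0.06014633] 0.04920487580643019 89.93551365262414
front [0.56163261 0.06365687 0.036     ] cover top edge [0.56060329 0.07064767 0.06      ]
```

View pics/c3.png

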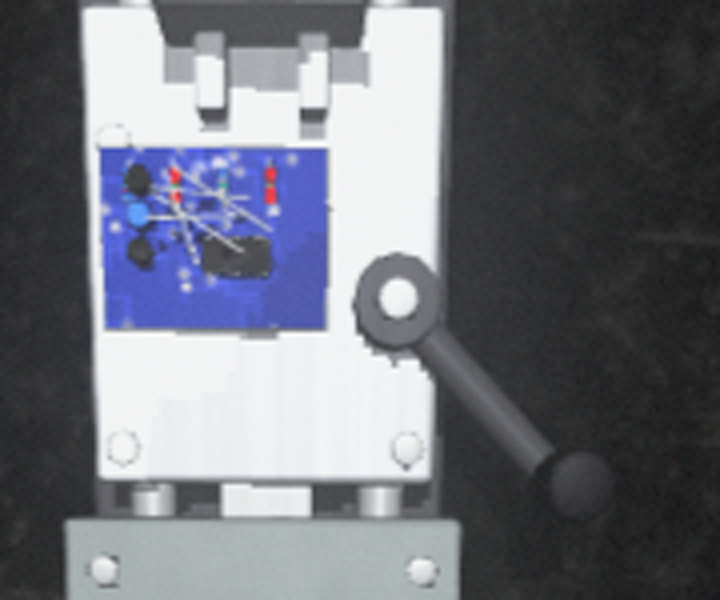

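The lever stands at about 90°, locked against its forward end, with the hub at (400,298) and the knob at (580,485) in the crop. The carriage sits at its stop, and the arm is clear.

```bash
python3 -c "
from h import *
print(finish_job())"
```

```text
the job is handed in; nothing more can be done
None
```

I handed the job in with the carriage pushed up to its end stop, the lever swung to about 90° and the arm clear; contact with the hidden stop is inferred from the force rise after about 119 mm of travel, and no verdict came back.

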